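# Set the iris damper to its mark

## Task

Set the fume-extraction iris damper on the bench: with the fingertips, push its orange lever round to the green fully-open zone at the end of the scale, then push it back until the black pointer lies on the red tab, and leave it there. Push gently against the side of the lever without pinching it, and leave the red tab and the things standing around alone.

Things in the scene. Friction and masses are not known exactly. Their poses are not given: they have to be found in the camera images.
- damper: round grey mounting plate, fixed to the bench, 374 mm across, 12 mm thick; origin at the centre of its underside, on the ring's axis, z up. On it: a duct collar (140 mm across, top 58 mm above the bench) and round that the turning ring (172 mm across). A white scale lies round its -x side 148 to 180 mm from the axis; its green fully-open zone covers lever values 1.65 to 1.90.
- lever (a joint): turning of the ring with its lever, rad, growing counter-clockwise from above: 0 = closed end of the scale, 1.95 = stop just past the fully open zone. At value q the lever points at angle 2.192 + q from the plate's +x. Stays where it is left; takes about 1.3 N at the paddle.
- paddle (a point): centre of the orange upright paddle on the lever, 120 mm from the ring's axis; 40 mm long along the radius, 12 mm thick across it, 30 to 74 mm above the bench. Push on its flat sides. The lever bar under it reaches from the ring to 143 mm from the axis, 24 to 30 mm above the bench.
- pointer (a point): tip of the black pointer, a 3 mm bar at the outer end of the lever, on the lever's centre line, 160 mm from the ring's axis and 19 mm above the bench.
- mark (a joint): place of the red tab on the scale, in rad on the same scale as the lever's value; when both are equal, the pointer lies on the middle of the tab. It is to stay where it is.
- mark_tip (a point): middle of the red tab's width, 160 mm from the ring's axis, where the pointer tip belongs; the tab is 12 mm wide along the scale, 34 mm long along the radius, its top 16 mm above the bench, with a 4 mm high brass stud at its outer end.
- jar: milky white plastic jar, 86 mm across, 94 mm high, loose; origin at the centre of its underside.
- tin: round aluminium tin, 76 mm across, 32 mm high, loose; origin at the centre of its underside.
- tweezers: steel soldering tweezers with red grips, 162x29x10 mm, lying loose; origin at the centre of the underside, length along x.
- brush: wooden-handled brass wire brush, 180x22x26 mm, lying loose; origin at the centre of the underside, length along x.

How it is judged:
By the outcome, as a careful person would: the job done as asked, in the order asked, and still so for the second after the job is handed in, with the robot touching nothing.
It also fails if it takes over 58 s, if anything falls off the work surface, if the arm or the gripper's body presses on something with over 40 N, if the wrist force passes 120 N, or if a joint passes its speed limit or range.

## Robot

A 7-joint arm with a two-finger parallel gripper is mounted at the origin on a cart in front of the work surface, level with it; the furniture and walls round the work are solid. World frame = base frame: x ahead of the robot, y to its left, z up, the work surface at z = 0. Lengths are in m, angles in rad, forces in N, time in s.
With the tool pointing down it reaches from about 0.425 to 0.875 m from the base axis. Payload 4.7 kg.
Tool frame: the origin (TCP) lies between the finger pads; the fingertips stand 17 mm ahead of it and the grasp point (between the pads) lies 2 mm behind it; z points along the fingers, y is the direction in which the jaws open and shut (so a half turn about z gives the same grasp; the last joint's range is limited). The gripper opens to 85 mm and grips with 20 to 120 N. Pads are 22 mm wide; open, the fingers measure 114 mm over their backs; the gripper's body (76 mm by 85 mm) begins 54 mm behind the grasp point. The pads swing forward as they close: fully open they stand 13 mm farther back than shut.
Start: joints at [1.357, 0.321, -0.07, 1.45, 0.023, 1.371, -0.057], TCP at [0.147, -0.633, 0.248] pointing down, gripper open.
Joint ranges: [-2.86, 2.86], [-0.3, 2.09], [-1.38, 1.24], [0.06, 2.45], [-1.56, 4.7], [0.09, 2.05], [-2.69, 2.69]. Speed limits (rad/s): [2.57, 2.57, 3.14, 3.14, 3.14, 3.14, 3.14].

## Interface

Orientations are given as a rotation vector (axis times angle).
In Python, from cell import bot gives the robot as it stands. The module is installed in compiled form; this text tells all that it offers.
- The arm moves only by the shell command python3 -m creep 'ROWS' [FORCE]. ROWS is JSON, a list of rows, each an object with "linear": the shift along the tool's x, y, z in mm, a list of three; "delta_rot": the turn, a rotation vector about the tool's x, y, z in degrees, a list of three; "claw": the closure, from 0 (fully open) to 1 (shut). A call has 1 to 5 rows; each row is the pose to reach, as a shift and turn from the pose commanded when the call began, along the tool's axes at that moment; what a row does not reach only later rows make up. A row lasts 1/12 s, in which the tool goes at most 41.7 mm and 7.16 degrees, less where a joint would pass 70% of its speed; a pose out of reach is approached as far as the arm can. A call with a gripper value outside its range is refused whole. The fingers move at their own pace and stop on an object; FORCE is the grip in N (left out, the last holds). Time passes only in rows, so rows that repeat a pose let the fingers close. It gives the time, the measured TCP pose, the force and the opening at its end, in the units of the state.
- bot.sense(): the state, without advancing time (a new reading comes with each control period).
- bot.read_camera(name): name is "side" or "top" or "wrist"; returns a dict with "color" (384x512x3 uint8, red, green, blue), "z_map" (384x512 float32, m along the optical axis (not along the pixel's ray), 0 where there is no reading), "vfov" (degrees; the focal length in pixels is half the picture's height over the tangent of half this angle, whatever the lens; pixels are square), "cx", "cy" (the principal point, pixels), "cam_to_world" (4x4, takes a point from camera to world coordinates); the wrist camera has in their place "tool_from_camera" (4x4, takes a point from camera to tool coordinates, whose origin is the TCP and whose axes are the flange's). Camera axes: x right, y down, z forward; pixel columns grow to the right and rows downward; lengths in m; the calibration is good to about 2 mm. A picture is of the moment at which its call begins: read the wrist's pose just before it.
- bot.finish_job(): hands the job in, once; it reports no verdict.
The state is a dict: "clock": time; "joints": joint angles; "dq": joint speeds; "joint_efforts": joint torques, N m; "eef_pos": TCP position; "tcp_rot": TCP orientation; "contact_force": force on the tool from outside, world axes, zero at the start; "ft_torque": the same for the moment, N m; "grip_width": opening from 0.0 (shut) to 1.0 (fully open).
Only numpy, scipy, OpenCV 4.12 (cv2) and the standard library are available. Lean on these libraries where they do the work, as an engineer would, in place of code of your own. Each camera call takes 0.05 s, during which the arm holds its last target.

## Working session

There is one attempt and no reset: what is moved stays moved. The work goes in short steps, Python scripts to look and compute and a shell command to move; the robot and the scene stay as the last step left them, time stands still between calls to the robot, and variables do not carry over. Pictures are saved under pics/ and viewed, and the job is handed in when it is done.

```bash
mkdir -p pics; python3 - <<'E'
from cell import bot
import cv2
s=bot.sense();print({k:s[k] for k in('clock','eef_pos','tcp_rot','contact_force','grip_width')})
for n in("top","side"):
    d=bot.read_camera(n);cv2.imwrite(f'pics/{n}1.png',d['color'][:,:,::-1]);print(n,d['vfov'],d['cx'],d['cy'],d['cam_to_world'])
    import numpy as np;np.savez(f'{n}1.npz',**d)
E
```

```text
{'clock': 0.0, 'eef_pos': array([ 0.14666349, -0.63272427,  0.24722696]), 'tcp_rot': array([-3.11937359e+00, -3.56974784e-01,  4.71520127e-04]), 'contact_force': array([-0.2543735 ,  0.14401054,  0.05676056]), 'grip_width': 1.00336695327474}
top 45.33609677918863 249.68746149019645 188.43796682078184 [[ 0.01890833 -0.98803532  0.15306432  0.31516096]
 [-0.99971681 -0.01647103  0.01717591  0.03582585]
 [-0.01444928 -0.15334575 -0.98806695  1.35822591]
 [ 0.          0.          0.          1.        ]]
side 44.13630980700758 260.86106309443534 184.94008373273547 [[-0.98185088 -0.08039113  0.17177346  0.32720206]
 [-0.18956316  0.38787172 -0.90200961  1.00285297]
 [ 0.0058875  -0.91820085 -0.39607138  0.49895034]
 [ 0.          0.          0.          1.        ]]
```

View pics/top1.png

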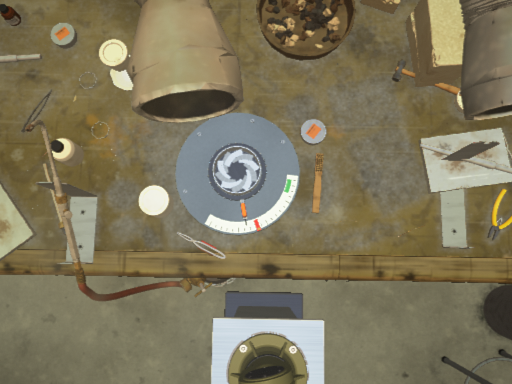

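View pics/side1.png

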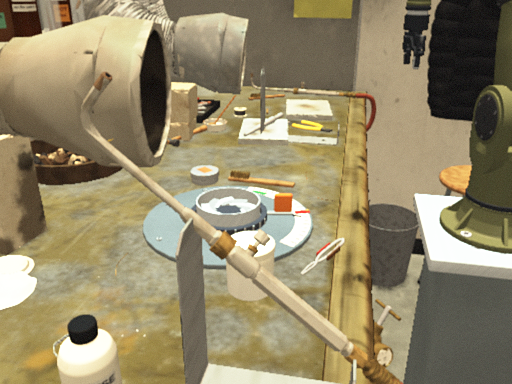

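```bash
cat > h.py <<'E'
import numpy as np,cv2
def ray(d,uv,z,T=None):
    T=d['cam_to_world'] if T is None else T
    f=192/np.tan(np.radians(float(d['vfov']))/2)
    uv=np.atleast_2d(uv).astype(float)
    c=np.c_[(uv[:,0]-d['cx'])/f,(uv[:,1]-d['cy'])/f,np.ones(len(uv))]@T[:3,:3].T
    o=T[:3,3]; return o+c*((z-o[2])/c[:,2])[:,None]
def proj(d,p):
    T=np.linalg.inv(d['cam_to_world']);f=192/np.tan(np.radians(float(d['vfov']))/2)
    c=np.atleast_2d(p)@T[:3,:3].T+T[:3,3]
    return np.c_[c[:,0]/c[:,2]*f+d['cx'],c[:,1]/c[:,2]*f+d['cy']]
E
python3 - <<'E'
from h import *
d=np.load('top1.npz');im=d['color'][:,:,::-1].copy();hsv=cv2.cvtColor(im,cv2.COLOR_BGR2HSV)
cv2.imwrite('pics/top1z.png',cv2.resize(im[105:265,130:345],None,fx=3.6,fy=3.6,interpolation=cv2.INTER_CUBIC))
for p in [(185,150),(237,200),(243,209),(257,224),(288,185),(230,230)]: print(p,hsv[p[1],p[0]])
E
```

```text
(185, 150) [102  34 150]
(237, 200) [95 16 93]
(243, 209) [ 15 193 250]
(257, 224) [  2 186 248]
(288, 185) [ 63 132 203]
(230, 230) [ 37   9 251]
```

View pics/top1z.png

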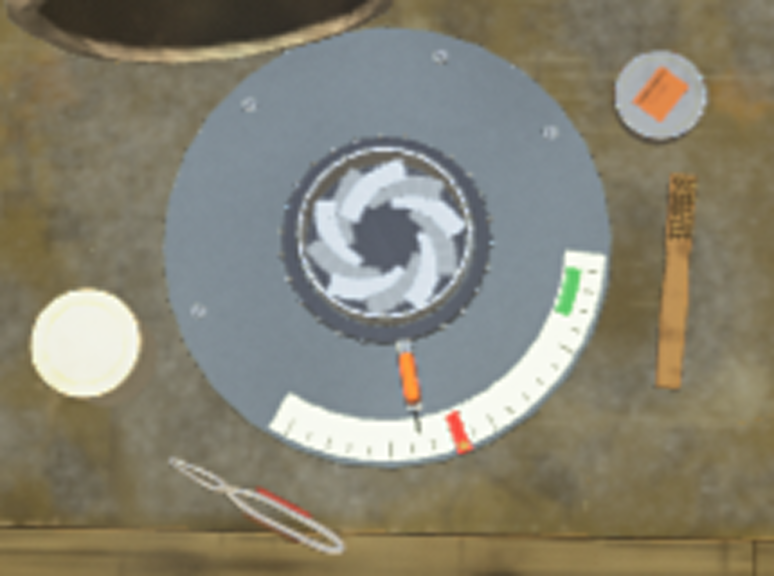

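The picture shows the lever (orange, ~(243,209)) clockwise-in-image of closed end, the red tab at ~(257,224), green zone at ~(288,185); jar left, tweezers near the bench edge, tin and brush to the right.

```bash
cat > m.py <<'E'
from h import *
d=np.load('top1.npz');im=d['color'][:,:,::-1].copy();hsv=cv2.cvtColor(im,cv2.COLOR_BGR2HSV)
roi=np.zeros(im.shape[:2],np.uint8);cv2.circle(roi,(238,174),66,255,-1)
plate=cv2.inRange(hsv,(90,20,90),(115,80,190))&roi; white=cv2.inRange(hsv,(0,0,215),(180,40,255))&roi
cn=max(cv2.findContours(cv2.morphologyEx(plate|white,cv2.MORPH_CLOSE,np.ones((5,5))),cv2.RETR_EXTERNAL,cv2.CHAIN_APPROX_NONE)[0],key=len)[:,0]
P=ray(d,cn,.012)[:,:2]
from scipy.optimize import least_squares
r=least_squares(lambda q:np.hypot(*(P-q[:2]).T)-q[2],[.5,0,.187],loss='soft_l1',f_scale=.002);C=r.x[:2];print('plate',r.x)
def cen(lo,hi,z,k=3):
    m=cv2.inRange(hsv,lo,hi)&roi
    n,l,s,c=cv2.connectedComponentsWithStats(m);i=1+np.argmax(s[1:,4]);v,u=np.where(l==i)
    p=ray(d,np.c_[u,v],z)[:,:2];q=p.mean(0)-C;print(s[i,4],c[i],'world',p.mean(0),'r',np.hypot(*q),'ang',np.arctan2(q[1],q[0]));return p
g=cen((50,80,120),(75,255,255),.013)
a=np.unwrap(np.mod(np.arctan2(*(g-C).T[::-1]),2*np.pi));print('green range',a.min(),a.max())
cen((0,150,150),(7,255,255),.016);cen((9,150,150),(22,255,255),.074)
w=ray(d,np.argwhere(white)[:,::-1],.012)[:,:2]-C;rr=np.hypot(*w.T);k=(rr>.15)&(rr<.178);a=np.mod(np.arctan2(w[k,1],w[k,0]),2*np.pi);print('white',np.percentile(a,[0,.5,99.5,100]))
T=lambda u:np.array(u)/3.6+np.array([130,105])-.36
for n,u,z in(('collar',(386,235),.058),('ptip',(418,430),.019)):
    p=ray(d,T(u),z)[0,:2];q=p-C;print(n,p,np.hypot(*q),np.mod(np.arctan2(q[1],q[0]),6.2832))
E
python3 m.py
```

```text
plate [0.57279527 0.09826118 0.18240721]
46 [287.67391304 185.19565217] world [ 0.53515587 -0.05309221] r 0.15596336132180288 ang -1.8145374512419268
green range 4.3455441573654365 4.588134268604156
19 [256.31578947 223.42105263] world [0.42006524 0.03785148] r 0.16424308416394606 ang -2.764943477091812
47 [243.12765957 209.19148936] world [0.45484288 0.07545762] r 0.12013645527577406 ang -2.9506201805071623
white [2.59984373 2.61136751 4.66822753 4.67340448]
collar [0.56996569 0.09640687] 0.0033830381580575537 3.721719276463871
ptip [0.41734624 0.06858739] 0.15825591645568984 3.3302289005172065
```

```bash
cat > go.py <<'E'
import sys,numpy as np
from scipy.spatial.transform import Rotation as R
from cell import bot
C=np.array([.5715,.0975])
def rep(tgt,yaw):
    s=bot.sense();r=R.from_rotvec(s['tcp_rot']);t=R.from_euler('z',yaw)*R.from_euler('x',np.pi)
    print('t',s['clock'],'p',s['eef_pos'].round(4),'yaw',np.arctan2(*r.as_matrix()[1::-1,0]).round(4),'F',s['contact_force'].round(2),'g',round(s['grip_width'],3))
    print('linear mm',(r.inv().apply(np.array(tgt)-s['eef_pos'])*1000).round(1),'rot deg',np.degrees((r.inv()*t).as_rotvec()).round(2))
def lev(ang,off,z,rad=.12):
    r=np.array([np.cos(ang),np.sin(ang)]);t=np.array([-r[1],r[0]]);p=C+rad*r+off*t
    return [*p,z],ang-np.pi
E
python3 - <<'E'
from go import *
rep([.55,-.33,.25],.228)
E
```

```text
t 0.1 p [ 0.1466 -0.6328  0.2473] yaw 0.2278 F [ 0.25 -0.03  0.5 ] g 0.997
linear mm [ 461.3 -203.9   -2.4] rot deg [-0.1   0.   -0.01]
```

```bash
python3 -m creep '[{"linear":[38,-17,0],"delta_rot":[0,0,0],"claw":1},{"linear":[76,-34,0],"delta_rot":[0,0,0],"claw":1},{"linear":[114,-51,0],"delta_rot":[0,0,0],"claw":1},{"linear":[152,-68,0],"delta_rot":[0,0,0],"claw":1},{"linear":[190,-85,0],"delta_rot":[0,0,0],"claw":1}]' 20
python3 -m creep '[{"linear":[38,-17,0],"delta_rot":[0,0,0],"claw":1},{"linear":[76,-34,0],"delta_rot":[0,0,0],"claw":1},{"linear":[114,-51,0],"delta_rot":[0,0,0],"claw":1},{"linear":[152,-68,0],"delta_rot":[0,0,0],"claw":1},{"linear":[190,-85,0],"delta_rot":[0,0,0],"claw":1}]'
python3 - <<'E'
from go import *
rep([.55,-.33,.25],.228)
rep(*lev(3.332,-.04,.16))
E
```

```text
clock: 0.52
eef_pos: [0.3138, -0.5059, 0.2479]
tcp_rot: [-3.121, -0.356, 0.001]
contact_force: [-0.3, -1.1, 0.8]
grip_width: 0.298
clock: 0.93
eef_pos: [0.4796, -0.3802, 0.248]
tcp_rot: [-3.121, -0.357, 0.001]
contact_force: [0.3, -1.1, -0.9]
grip_width: -0.001
t 0.9333 p [ 0.4796 -0.3802  0.248 ] yaw 0.2276 F [ 0.29 -1.09 -0.87] g -0.001
linear mm [ 79.9 -33.   -2. ] rot deg [-0.01  0.03 -0.02]
t 0.9333 p [ 0.4796 -0.3802  0.248 ] yaw 0.2276 F [ 0.29 -1.09 -0.87] g -0.001
linear mm [  78.9 -489.1   88.1] rot deg [-0.01  0.03  2.13]
```

```bash
python3 -m creep '[{"linear":[20,-36,0],"delta_rot":[0,0,0],"claw":1},{"linear":[40,-72,0],"delta_rot":[0,0,0],"claw":1},{"linear":[60,-108,0],"delta_rot":[0,0,0],"claw":1},{"linear":[70,-148,0],"delta_rot":[0,0,0],"claw":1},{"linear":[79,-188,0],"delta_rot":[0,0,0],"claw":1}]'
python3 -m creep '[{"linear":[0,-40,0],"delta_rot":[0,0,0],"claw":1},{"linear":[0,-80,0],"delta_rot":[0,0,0],"claw":1},{"linear":[0,-120,0],"delta_rot":[0,0,0],"claw":1},{"linear":[0,-160,0],"delta_rot":[0,0,0],"claw":1},{"linear":[0,-198,0],"delta_rot":[0,0,0],"claw":1}]'
python3 - <<'E'
from go import *
rep(*lev(3.332,-.04,.16))
from h import *
s=bot.sense();d=bot.read_camera("wrist");np.savez('w1.npz',**d,p=s['eef_pos'],r=s['tcp_rot']);cv2.imwrite('pics/w1.png',d['color'][:,:,::-1]);print(d['tool_from_camera'])
E
```

```text
clock: 1.35
eef_pos: [0.5132, -0.1784, 0.2477]
tcp_rot: [-3.12, -0.358, 0.001]
contact_force: [0.6, 0.3, 0.1]
grip_width: -0.003
clock: 1.77
eef_pos: [0.4672, 0.0142, 0.248]
tcp_rot: [3.121, 0.358, -0.001]
contact_force: [1.0, 0.2, 0.1]
grip_width: 0.002
t 1.7667 p [0.4672 0.0142 0.248 ] yaw 0.2283 F [0.99 0.21 0.07] g 0.002
linear mm [   2.1 -102.1   87.9] rot deg [0.02 0.03 2.17]
[[-6.38426994e-04 -9.60255126e-01 -2.79123065e-01  7.03627515e-02]
 [ 9.99999723e-01 -7.19703609e-04  1.88706233e-04  5.24720342e-04]
 [-3.82092005e-04 -2.79122867e-01  9.60255320e-01 -1.25157256e-01]
 [ 0.00000000e+00  0.00000000e+00  0.00000000e+00  1.00000000e+00]]
```

View pics/w1.png

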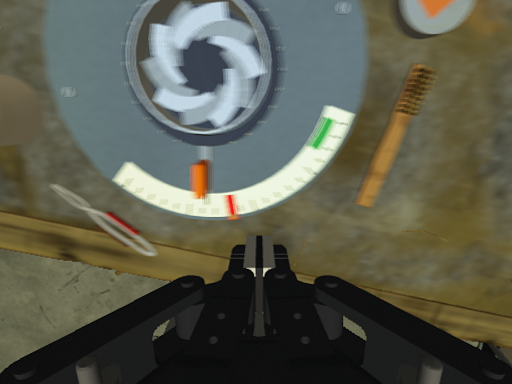

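The wrist view shows scale, orange paddle (200,180), red tab (232,206) and green zone (321,133), slightly motion-blurred. I'll settle and measure.

```bash
python3 -m creep '[{"linear":[0,0,0],"delta_rot":[0,0,0],"claw":1},{"linear":[0,0,0],"delta_rot":[0,0,0],"claw":1},{"linear":[0,0,0],"delta_rot":[0,0,0],"claw":1}]'
cat > wm.py <<'E'
import sys
from go import *
from h import *
from scipy.optimize import least_squares
def measure(name,show=True):
    s=bot.sense();d=bot.read_camera("wrist")
    T=np.eye(4);T[:3,:3]=R.from_rotvec(s['tcp_rot']).as_matrix();T[:3,3]=s['eef_pos'];T=T@d['tool_from_camera']
    im=d['color'][:,:,::-1].copy();hsv=cv2.cvtColor(im,cv2.COLOR_BGR2HSV);np.savez(name+'.npz',**d,T=T)
    big=cv2.resize(im,None,fx=1.5,fy=1.5,interpolation=cv2.INTER_CUBIC);cv2.imwrite(f'pics/{name}.png',big)
    white=cv2.inRange(hsv,(0,0,200),(180,70,255))
    def comp(m):
        n,l,st,c=cv2.connectedComponentsWithStats(m);i=1+np.argmax(st[1:,4]);v,u=np.where(l==i);return np.c_[u,v]
    w=comp(cv2.morphologyEx(white,cv2.MORPH_CLOSE,np.ones((5,5))))
    P=ray(d,w,.0125,T)[:,:2]
    def inr(m,z,r0,r1):
        q=np.argwhere(m)[:,::-1];p=ray(d,q,z,T)[:,:2];r=np.hypot(*(p-C).T);k=(r>r0)&(r<r1);return q[k],p[k]
    # centre from outer scale edge (r=.180)
    q,P=inr(white,.0125,.14,.19)
    a=np.mod(np.arctan2(P[:,1]-C[1],P[:,0]-C[0]),2*np.pi);rr=np.hypot(*(P-C).T);b=np.round(a/.03).astype(int)
    O=[];I=[]
    for i in np.unique(b):
        k=np.where(b==i)[0]
        if len(k)>20:O.append(P[k[np.argmax(rr[k])]]);I.append(P[k[np.argmin(rr[k])]])
    O=np.array(O);I=np.array(I)
    f=least_squares(lambda x:np.r_[np.hypot(*(O-x[:2]).T)-.180,np.hypot(*(I-x[:2]).T)-.148],[*C],loss='soft_l1',f_scale=.001)
    c=f.x[:2];print('centre',c,'res',np.abs(f.fun).mean())
    for nm,lo,hi,z,r0,r1 in(('green',(45,80,80),(80,255,255),.0125,.14,.19),('red',(0,130,120),(6,255,255),.016,.135,.185),('red2',(170,130,120),(180,255,255),.016,.135,.185),('orange',(8,150,120),(22,255,255),.074,.095,.145),('black',(0,0,0),(180,255,90),.02,.15,.162)):
        q,p=inr(cv2.inRange(hsv,lo,hi),z,r0,r1)
        if len(p)<3: print(nm,len(p));continue
        a=np.mod(np.arctan2(p[:,1]-c[1],p[:,0]-c[0]),2*np.pi)
        print(nm,len(p),'px',q.mean(0).round(1),'r',np.hypot(*(p.mean(0)-c)).round(4),'ang mean',a.mean().round(4),'min/max',a.min().round(3),a.max().round(3))
    return d,T
if __name__=='__main__': measure(sys.argv[1])
E
python3 wm.py w2
```

```text
clock: 2.07
eef_pos: [0.4684, 0.0108, 0.2481]
tcp_rot: [3.121, 0.354, -0.001]
contact_force: [-0.2, 0.1, 0.2]
grip_width: -0.0
centre [0.57307485 0.09657526] res 0.0004072182298891862
green 340 px [322.3 133.3] r 0.1562 ang mean 4.4624 min/max 4.332 4.589
red 185 px [231.5 205.8] r 0.1657 ang mean 3.52 min/max 3.485 3.556
red2 1
orange 359 px [198.6 180.9] r 0.1177 ang mean 3.3386 min/max 3.285 3.388
black 21 px [157.3 121.3] r 0.0863 ang mean 2.9278 min/max 1.929 5.322
```

View pics/w2.png

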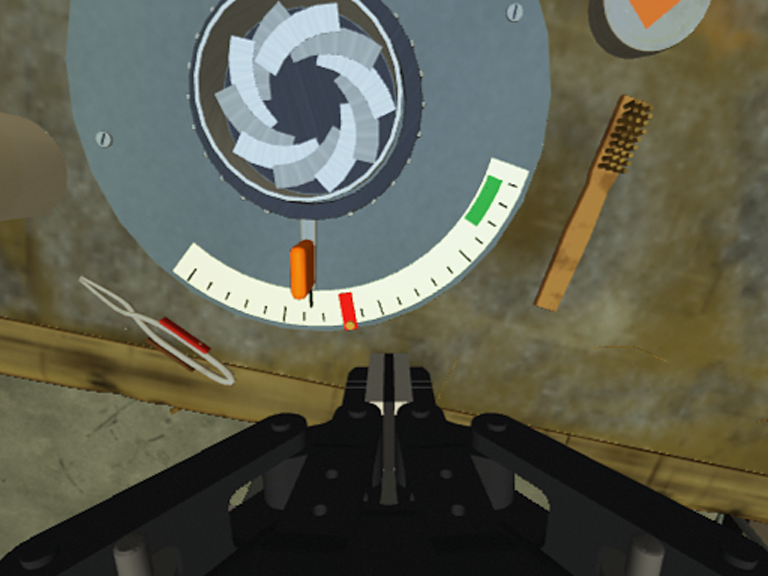

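Sharp view: pointer tip at ~(311,303), red tab (348,310), green (484,200), all measured. Centre (0.573,0.0966), lever 3.336, tab 3.520, green mid 4.46.

```bash
sed -i 's/^C=.*/C=np.array([.573,.0966])/' go.py; python3 - <<'E'
from go import *
rep(*lev(3.336,-.045,.064))
E
```

```text
t 2.1167 p [0.4684 0.0105 0.248 ] yaw 0.2254 F [ 0.03 -0.37 -0.87] g 0.003
linear mm [   2.7 -109.2  184. ] rot deg [-0.    0.03  1.77]
```

```bash
python3 -m creep '[{"linear":[1,-35,0],"delta_rot":[0,0,0.6],"claw":1},{"linear":[2,-70,0],"delta_rot":[0,0,1.2],"claw":1},{"linear":[2.7,-109,0],"delta_rot":[0,0,1.8],"claw":1},{"linear":[2.7,-109,30],"delta_rot":[0,0,1.8],"claw":1},{"linear":[2.7,-109,60],"delta_rot":[0,0,1.8],"claw":1}]'
python3 -m creep '[{"linear":[0,0,25],"delta_rot":[0,0,0],"claw":1},{"linear":[0,0,50],"delta_rot":[0,0,0],"claw":1},{"linear":[0,0,75],"delta_rot":[0,0,0],"claw":1},{"linear":[0,0,95],"delta_rot":[0,0,0],"claw":1},{"linear":[0,0,95],"delta_rot":[0,0,0],"claw":1}]'
python3 - <<'E'
from go import *
rep(*lev(3.336,-.045,.064))
rep(*lev(3.336,-.022,.064))
E
```

```text
clock: 2.53
eef_pos: [0.4479, 0.1205, 0.1893]
tcp_rot: [-3.126, -0.311, -0.008]
contact_force: [0.1, -0.6, -0.9]
grip_width: 0.002
clock: 2.95
eef_pos: [0.4436, 0.1168, 0.0893]
tcp_rot: [-3.126, -0.304, 0.013]
contact_force: [-0.8, 0.2, -0.6]
grip_width: -0.001
t 2.95 p [0.4436 0.1168 0.0893] yaw 0.1939 F [-0.82  0.24 -0.58] g -0.001
linear mm [ 3.2 -0.1 25.3] rot deg [-0.08  0.47 -0.03]
t 2.95 p [0.4436 0.1168 0.0893] yaw 0.1939 F [-0.82  0.24 -0.58] g -0.001
linear mm [ 3.2 22.9 25.2] rot deg [-0.08  0.47 -0.03]
```

```bash
python3 -m creep '[{"linear":[1.5,0,13],"delta_rot":[0,0,0],"claw":1},{"linear":[3,0,26],"delta_rot":[0,0,0],"claw":1},{"linear":[3,0,29],"delta_rot":[0,0,0],"claw":1},{"linear":[3,0,29],"delta_rot":[0,0,0],"claw":1},{"linear":[3,0,29],"delta_rot":[0,0,0],"claw":1}]'
python3 wm.py w3; python3 - <<'E'
from go import *
rep(*lev(3.336,-.021,.064))
E
```

```text
clock: 3.37
eef_pos: [0.45, 0.1191, 0.0651]
tcp_rot: [-3.127, -0.306, -0.001]
contact_force: [-0.1, -0.3, 0.7]
grip_width: -0.0
centre [0.57346911 0.09674115] res 0.002802771547188898
green 0
red 229 px [369.  282.2] r 0.1599 ang mean 3.5307 min/max 3.503 3.552
red2 0
orange 1061 px [354.1 261.8] r 0.1098 ang mean 3.3148 min/max 3.26 3.364
black 1897 px [280.4 272.2] r 0.1507 ang mean 3.1286 min/max 1.928 4.071
t 3.4167 p [0.4501 0.1192 0.0653] yaw 0.1956 F [ 1.1  -0.53  0.11] g -0.004
linear mm [-3.8 25.   1.3] rot deg [ 0.01 -0.07  0.07]
```

View pics/w3.png

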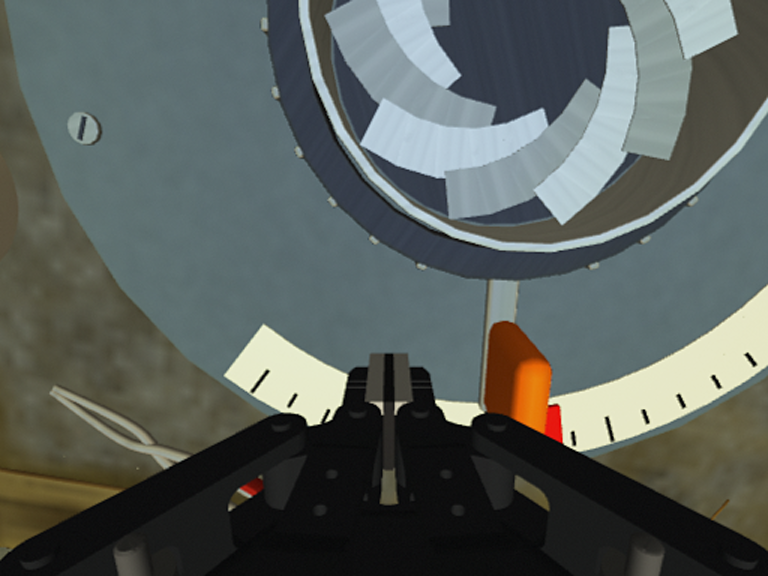

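```bash
python3 -m creep '[{"linear":[-3,4,1],"delta_rot":[0,0,0],"claw":1},{"linear":[-3,8,1],"delta_rot":[0,0,0],"claw":1},{"linear":[-3,12,1],"delta_rot":[0,0,0],"claw":1},{"linear":[-3,16,1],"delta_rot":[0,0,0],"claw":1},{"linear":[-3,20,1],"delta_rot":[0,0,0],"claw":1}]'
python3 -m creep '[{"linear":[0,2,0],"delta_rot":[0,0,0],"claw":1},{"linear":[0,4,0],"delta_rot":[0,0,0],"claw":1},{"linear":[0,5,0],"delta_rot":[0,0,0],"claw":1},{"linear":[0,5,0],"delta_rot":[0,0,0],"claw":1},{"linear":[0,5,0],"delta_rot":[0,0,0],"claw":1}]'
python3 wm.py w4; python3 - <<'E'
from go import *
rep(*lev(3.336,-.0205,.064))
E
```

```text
clock: 3.83
eef_pos: [0.4505, 0.0986, 0.0635]
tcp_rot: [3.126, 0.307, 0.001]
contact_force: [0.8, 0.1, 0.3]
grip_width: 0.002
clock: 4.25
eef_pos: [0.4512, 0.0944, 0.0632]
tcp_rot: [-3.126, -0.308, 0.0]
contact_force: [0.5, 0.3, 0.1]
grip_width: -0.001
centre [0.57358347 0.09669541] res 0.0025880756500015045
green 264 px [506.  167.3] r 0.1548 ang mean 4.3601 min/max 4.328 4.419
red 141 px [331.2 271.5] r 0.1537 ang mean 3.5202 min/max 3.479 3.552
red2 0
orange 1098 px [303.5 257. ] r 0.11 ang mean 3.3251 min/max 3.27 3.375
black 1724 px [262.5 266.7] r 0.1479 ang mean 3.2056 min/max 1.929 4.274
t 4.3 p [0.4512 0.0945 0.0632] yaw 0.1967 F [-0.45  0.48 -0.14] g 0.002
linear mm [-0.1  0.9 -0.8] rot deg [0.   0.01 0.13]
```

View pics/w4.png

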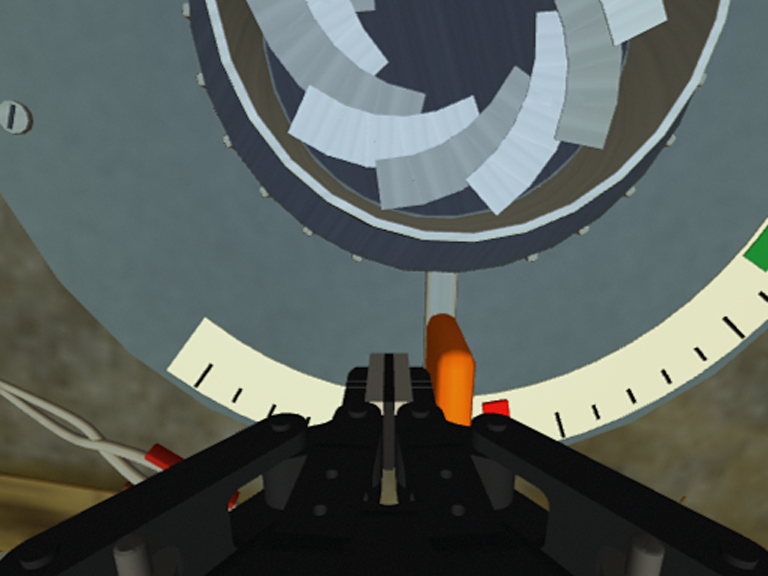

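Fingers now sit just beside the paddle (450,370). Begin the arc.

```bash
for i in 1; do python3 -m creep '[{"linear":[-0.8,5.3,0],"delta_rot":[0,0,-2.5],"claw":1},{"linear":[-1.3,10.5,0],"delta_rot":[0,0,-5],"claw":1},{"linear":[-1.6,15.8,0],"delta_rot":[0,0,-7.5],"claw":1},{"linear":[-1.7,21.2,0],"delta_rot":[0,0,-10],"claw":1},{"linear":[-1.6,26.5,0],"delta_rot":[0,0,-12.5],"claw":1}]'; done
python3 -m creep '[{"linear":[-0.8,5.3,0],"delta_rot":[0,0,-2.5],"claw":1},{"linear":[-1.3,10.5,0],"delta_rot":[0,0,-5],"claw":1},{"linear":[-1.6,15.8,0],"delta_rot":[0,0,-7.5],"claw":1},{"linear":[-1.7,21.2,0],"delta_rot":[0,0,-10],"claw":1},{"linear":[-1.6,26.5,0],"delta_rot":[0,0,-12.5],"claw":1}]'
python3 wm.py w5; python3 - <<'E'
from go import *
rep(*lev(3.336+np.radians(25),-.0205,.064))
E
```

```text
clock: 4.72
eef_pos: [0.4546, 0.0685, 0.0632]
tcp_rot: [-3.073, -0.651, 0.001]
contact_force: [-0.3, 1.3, 1.0]
grip_width: 0.001
clock: 5.13
eef_pos: [0.4637, 0.0434, 0.0632]
tcp_rot: [-2.984, -0.981, 0.001]
contact_force: [-1.2, 1.2, 0.2]
grip_width: -0.001
centre [0.57351974 0.09682142] res 0.0016439146891867598
green 1156 px [443.7 227.7] r 0.1565 ang mean 4.4672 min/max 4.335 4.594
red 19 px [226.8 267.1] r 0.1539 ang mean 3.4904 min/max 3.486 3.495
red2 0
orange 1080 px [303.1 257. ] r 0.1098 ang mean 3.7556 min/max 3.701 3.803
black 1597 px [277.3 280.3] r 0.1555 ang mean 3.7147 min/max 2.7 4.181
t 5.1833 p [0.4643 0.0424 0.0632] yaw 0.6361 F [-0.27  0.31 -0.66] g -0.005
linear mm [-0.2 -0.2 -0.8] rot deg [-0.    0.01  0.31]
```

View pics/w5.png

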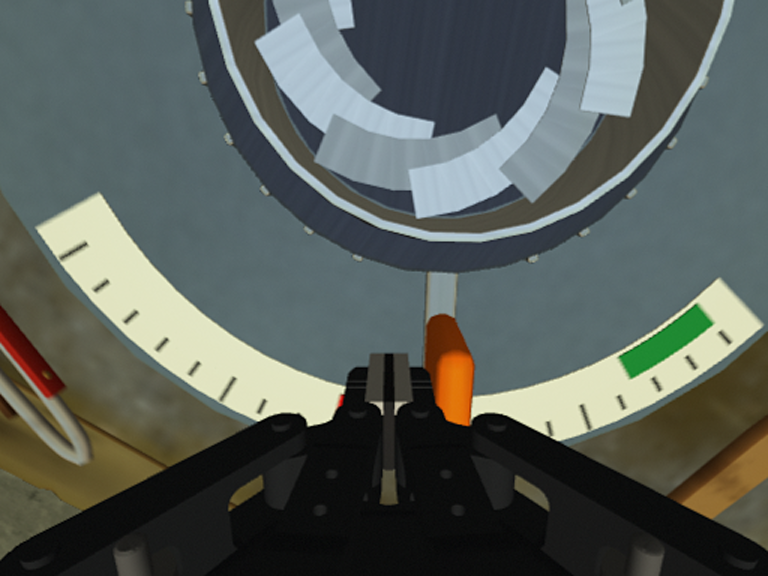

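Lever followed (orange at 3.756, tab stayed). Need ~40° more.

```bash
python3 -m creep '[{"linear":[-0.8,5.3,0],"delta_rot":[0,0,-2.5],"claw":1},{"linear":[-1.3,10.5,0],"delta_rot":[0,0,-5],"claw":1},{"linear":[-1.6,15.8,0],"delta_rot":[0,0,-7.5],"claw":1},{"linear":[-1.7,21.2,0],"delta_rot":[0,0,-10],"claw":1},{"linear":[-1.6,26.5,0],"delta_rot":[0,0,-12.5],"claw":1}]'
python3 -m creep '[{"linear":[-0.8,5.3,0],"delta_rot":[0,0,-2.5],"claw":1},{"linear":[-1.3,10.5,0],"delta_rot":[0,0,-5],"claw":1},{"linear":[-1.6,15.8,0],"delta_rot":[0,0,-7.5],"claw":1},{"linear":[-1.7,21.2,0],"delta_rot":[0,0,-10],"claw":1},{"linear":[-1.6,26.5,0],"delta_rot":[0,0,-12.5],"claw":1}]'
python3 wm.py w6; python3 - <<'E'
from go import *
rep(*lev(3.336+np.radians(50),-.0205,.064))
E
```

```text
clock: 5.6
eef_pos: [0.4779, 0.0211, 0.0631]
tcp_rot: [-2.86, -1.299, 0.002]
contact_force: [-0.8, 0.8, 1.7]
grip_width: 0.002
clock: 6.02
eef_pos: [0.4967, 0.0023, 0.063]
tcp_rot: [-2.702, -1.602, 0.002]
contact_force: [-1.5, 0.0, 0.5]
grip_width: 0.003
centre [0.57358615 0.09676975] res 0.002730562134639735
green 864 px [351.2 268.2] r 0.1557 ang mean 4.4797 min/max 4.335 4.594
red 698 px [131.9 239.8] r 0.1652 ang mean 3.5226 min/max 3.486 3.558
red2 0
orange 1188 px [285.  257.3] r 0.1101 ang mean 4.1276 min/max 3.537 4.237
black 1635 px [277.8 280.5] r 0.1554 ang mean 4.1507 min/max 3.198 4.45
t 6.0667 p [0.4977 0.0015 0.0632] yaw 1.0714 F [-1.53  0.44 -0.95] g -0.002
linear mm [-0.4 -0.5 -0.8] rot deg [-0.01  0.01  0.25]
```

```bash
python3 -m creep '[{"linear":[-0.8,5.3,0],"delta_rot":[0,0,-2.5],"claw":1},{"linear":[-1.3,10.5,0],"delta_rot":[0,0,-5],"claw":1},{"linear":[-1.6,15.8,0],"delta_rot":[0,0,-7.5],"claw":1},{"linear":[-1.7,21.2,0],"delta_rot":[0,0,-10],"claw":1},{"linear":[-1.6,26.5,0],"delta_rot":[0,0,-12.5],"claw":1}]'
python3 -m creep '[{"linear":[-0.8,5.3,0],"delta_rot":[0,0,-2.5],"claw":1},{"linear":[-1.1,8,0],"delta_rot":[0,0,-3.5],"claw":1},{"linear":[-1.1,8,0],"delta_rot":[0,0,-3.5],"claw":1},{"linear":[-1.1,8,0],"delta_rot":[0,0,-3.5],"claw":1},{"linear":[-1.1,8,0],"delta_rot":[0,0,-3.5],"claw":1}]'
python3 wm.py w7; python3 - <<'E'
from go import *
rep(*lev(3.336+np.radians(66),-.0205,.064))
E
```

```text
clock: 6.48
eef_pos: [0.5191, -0.0119, 0.063]
tcp_rot: [-2.512, -1.885, 0.002]
contact_force: [-1.4, 0.1, -0.1]
grip_width: 0.003
clock: 6.9
eef_pos: [0.5271, -0.015, 0.0634]
tcp_rot: [2.455, 1.96, 0.0]
contact_force: [-0.5, 0.6, 0.3]
grip_width: 0.004
centre [0.57362149 0.09665605] res 0.003331822001722618
green 0
red 851 px [ 72.9 189.8] r 0.1651 ang mean 3.5177 min/max 3.48 3.555
red2 0
orange 1185 px [278.  252.2] r 0.1075 ang mean 4.3892 min/max 3.567 4.527
black 1737 px [283.4 276.6] r 0.152 ang mean 4.4605 min/max 3.098 5.342
t 6.95 p [ 0.5271 -0.015   0.0634] yaw 1.3478 F [ 0.34 -0.18  0.83] g -0.001
linear mm [-1.  -0.6 -0.6] rot deg [0.02 0.   0.08]
```

View pics/w7.png

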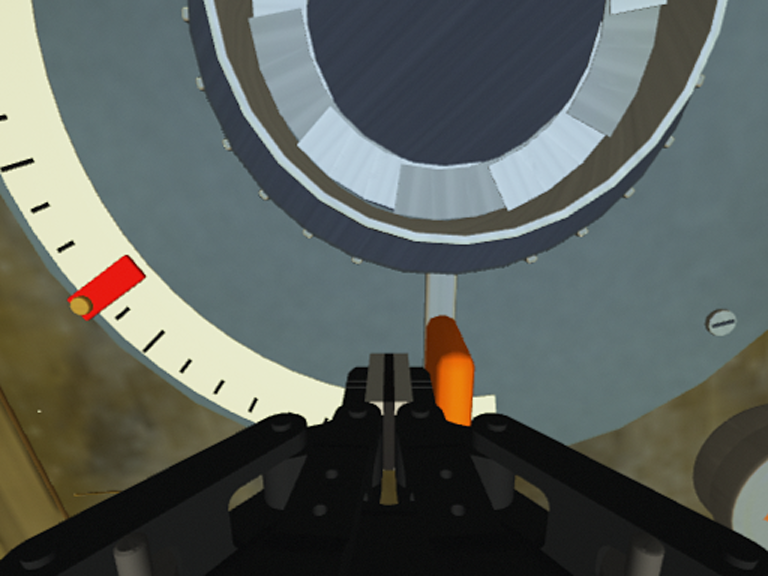

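Lever value ≈1.80, in the green zone (whose rest is hidden behind the paddle at (450,380)). Back off, lift, cross over, and check from above.

```bash
python3 -m creep '[{"linear":[0,-6,0],"delta_rot":[0,0,0],"claw":1},{"linear":[0,-12,0],"delta_rot":[0,0,0],"claw":1},{"linear":[0,-12,-30],"delta_rot":[0,0,0],"claw":1},{"linear":[0,-12,-60],"delta_rot":[0,0,0],"claw":1},{"linear":[0,-12,-90],"delta_rot":[0,0,0],"claw":1}]'
python3 -m creep '[{"linear":[0,20,0],"delta_rot":[0,0,0],"claw":1},{"linear":[0,45,0],"delta_rot":[0,0,0],"claw":1},{"linear":[0,74,0],"delta_rot":[0,0,0],"claw":1},{"linear":[0,74,0],"delta_rot":[0,0,0],"claw":1},{"linear":[0,74,0],"delta_rot":[0,0,0],"claw":1}]'
python3 wm.py w8; python3 - <<'E'
from go import *
rep(*lev(4.49,.0395,.064))
E
```

```text
clock: 7.37
eef_pos: [0.514, -0.0121, 0.1538]
tcp_rot: [-2.453, -1.961, 0.002]
contact_force: [0.7, -0.5, 0.2]
grip_width: 0.003
clock: 7.78
eef_pos: [0.5875, -0.0289, 0.1527]
tcp_rot: [-2.454, -1.959, 0.0]
contact_force: [-0.4, 0.7, 0.1]
grip_width: -0.002
centre [0.57314162 0.09647588] res 0.0014895672026193083
green 273 px [217.1 228.4] r 0.1561 ang mean 4.4883 min/max 4.33 4.588
red 404 px [ 66.2 166.1] r 0.1652 ang mean 3.5177 min/max 3.48 3.555
red2 0
orange 795 px [192.8 208.1] r 0.1156 ang mean 4.4274 min/max 3.594 4.588
black 54 px [232.4 150.8] r 0.0869 ang mean 4.6321 min/max 2.688 6.029
t 7.8333 p [ 0.5866 -0.0283  0.1527] yaw 1.3486 F [-0.17 -0.64 -0.14] g -0.001
linear mm [-1.2 -1.2 88.7] rot deg [-0.11 -0.03  0.01]
```

View pics/w8.png

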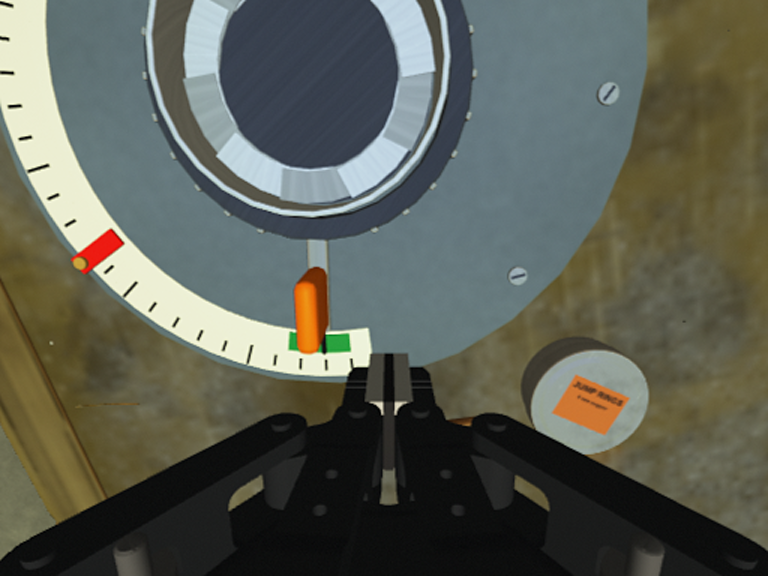

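Pointer at (324,347) clearly inside green (289–350). Descend on the other side.

```bash
python3 -m creep '[{"linear":[-1,0,25],"delta_rot":[0,0,0],"claw":1},{"linear":[-1,0,50],"delta_rot":[0,0,0],"claw":1},{"linear":[-1,0,75],"delta_rot":[0,0,0],"claw":1},{"linear":[-1,0,88],"delta_rot":[0,0,0],"claw":1},{"linear":[-1,0,88],"delta_rot":[0,0,0],"claw":1}]'
python3 -m creep '[{"linear":[0,-4,0],"delta_rot":[0,0,0],"claw":1},{"linear":[0,-8,0],"delta_rot":[0,0,0],"claw":1},{"linear":[0,-12,0],"delta_rot":[0,0,0],"claw":1},{"linear":[0,-16,0],"delta_rot":[0,0,0],"claw":1},{"linear":[0,-18,0],"delta_rot":[0,0,0],"claw":1}]'
python3 wm.py w9; python3 - <<'E'
from go import *
rep(*lev(4.49,.0205,.064))
E
```

```text
clock: 8.25
eef_pos: [0.584, -0.0297, 0.0624]
tcp_rot: [-2.45, -1.96, 0.007]
contact_force: [0.2, 0.7, 0.2]
grip_width: -0.001
clock: 8.67
eef_pos: [0.5697, -0.0258, 0.0663]
tcp_rot: [2.453, 1.961, 0.001]
contact_force: [0.4, -0.3, -0.3]
grip_width: -0.002
centre [0.57352262 0.09662628] res 0.0030498459634729063
green 77 px [193.2 269.3] r 0.155 ang mean 4.3424 min/max 4.328 4.357
red 592 px [ 11.1 183.8] r 0.1606 ang mean 3.5219 min/max 3.481 3.557
red2 0
orange 1237 px [208.5 255.7] r 0.1111 ang mean 4.4934 min/max 4.439 4.547
black 1496 px [260.4 261.8] r 0.1472 ang mean 4.663 min/max 3.599 6.041
t 8.7167 p [ 0.5694 -0.0259  0.066 ] yaw 1.3486 F [-1.32  0.43 -0.05] g 0.0
linear mm [ 0.3 -3.   2. ] rot deg [0.04 0.04 0.01]
```

View pics/w9.png

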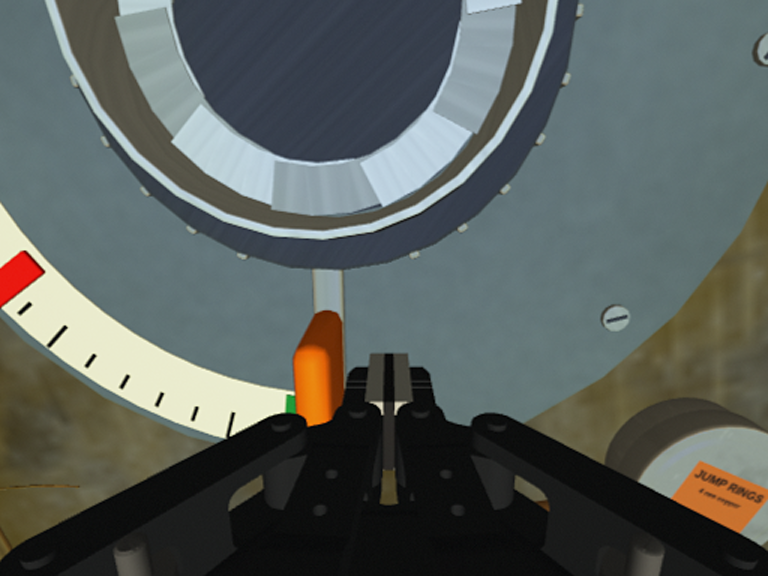

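Fingers stand just on the other side of the paddle. Closing 3 mm and arcing back.

```bash
python3 -m creep '[{"linear":[0,-1.5,1],"delta_rot":[0,0,0],"claw":1},{"linear":[0,-3,2],"delta_rot":[0,0,0],"claw":1},{"linear":[0,-3,2],"delta_rot":[0,0,0],"claw":1}]'
python3 -m creep '[{"linear":[-0.8,-5.3,0],"delta_rot":[0,0,2.5],"claw":1},{"linear":[-1.3,-10.5,0],"delta_rot":[0,0,5],"claw":1},{"linear":[-1.6,-15.8,0],"delta_rot":[0,0,7.5],"claw":1},{"linear":[-1.7,-21.2,0],"delta_rot":[0,0,10],"claw":1},{"linear":[-1.6,-26.5,0],"delta_rot":[0,0,12.5],"claw":1}]'
python3 -m creep '[{"linear":[-0.8,-5.3,0],"delta_rot":[0,0,2.5],"claw":1},{"linear":[-1.3,-10.5,0],"delta_rot":[0,0,5],"claw":1},{"linear":[-1.6,-15.8,0],"delta_rot":[0,0,7.5],"claw":1},{"linear":[-1.7,-21.2,0],"delta_rot":[0,0,10],"claw":1},{"linear":[-1.6,-26.5,0],"delta_rot":[0,0,12.5],"claw":1}]'
python3 -m creep '[{"linear":[-0.8,-5.3,0],"delta_rot":[0,0,2.5],"claw":1},{"linear":[-1.3,-10.5,0],"delta_rot":[0,0,5],"claw":1},{"linear":[-1.6,-15.8,0],"delta_rot":[0,0,7.5],"claw":1},{"linear":[-1.7,-21.2,0],"delta_rot":[0,0,10],"claw":1},{"linear":[-1.6,-26.5,0],"delta_rot":[0,0,12.5],"claw":1}]'
python3 wm.py w10; python3 - <<'E'
from go import *
rep(*lev(4.49-np.radians(37.5),.0205,.064))
E
```

```text
clock: 8.97
eef_pos: [0.5665, -0.0253, 0.0631]
tcp_rot: [-2.454, -1.961, 0.001]
contact_force: [-0.7, -0.1, 0.1]
grip_width: -0.002
clock: 9.38
eef_pos: [0.5411, -0.0213, 0.0633]
tcp_rot: [2.655, 1.679, 0.001]
contact_force: [1.3, -1.3, -1.1]
grip_width: 0.003
clock: 9.8
eef_pos: [0.5164, -0.0115, 0.0633]
tcp_rot: [2.822, 1.38, 0.001]
contact_force: [1.1, -0.3, -1.2]
grip_width: -0.001
clock: 10.22
eef_pos: [0.4943, 0.0034, 0.0633]
tcp_rot: [2.955, 1.064, 0.001]
contact_force: [1.7, -1.5, -0.0]
grip_width: -0.0
centre [0.57361819 0.09686811] res 0.0030576816797405434
green 1113 px [363.8 235.6] r 0.1565 ang mean 4.457 min/max 4.326 4.583
red 569 px [151.  276.2] r 0.1636 ang mean 3.5125 min/max 3.478 3.551
red2 0
orange 1136 px [213.6 256.8] r 0.1104 ang mean 3.8497 min/max 3.581 3.909
black 1636 px [251.9 269.4] r 0.15 ang mean 3.9548 min/max 2.895 5.331
t 10.2667 p [0.4934 0.0043 0.0632] yaw 0.6905 F [-0.24  0.24  0.28] g 0.0
linear mm [ 0.2  0.4 -0.8] rot deg [ 0.    0.03 -0.2 ]
```

View pics/w10.png

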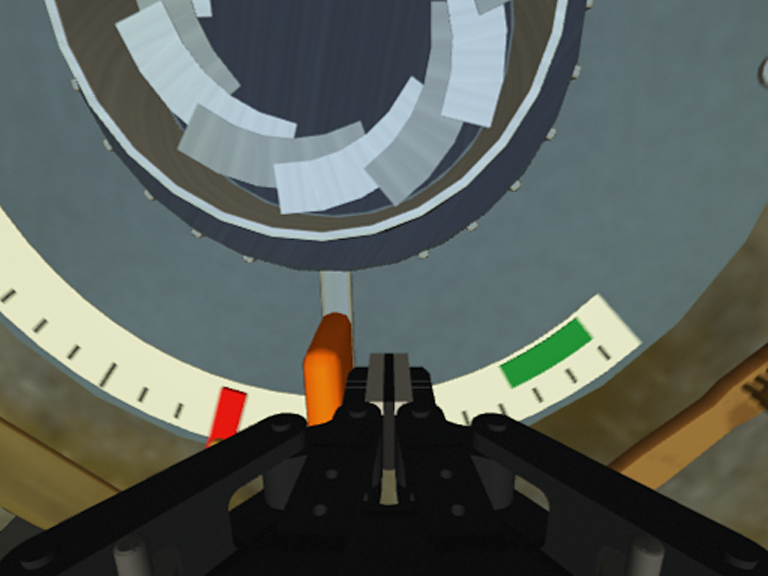

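```bash
python3 -m creep '[{"linear":[-0.8,-5.3,0],"delta_rot":[0,0,2.5],"claw":1},{"linear":[-1.3,-10.5,0],"delta_rot":[0,0,5],"claw":1},{"linear":[-1.6,-15.8,0],"delta_rot":[0,0,7.5],"claw":1},{"linear":[-1.7,-21.2,0],"delta_rot":[0,0,10],"claw":1},{"linear":[-1.6,-26.5,0],"delta_rot":[0,0,12.5],"claw":1}]'
python3 -m creep '[{"linear":[-0.8,-5.3,0],"delta_rot":[0,0,2.5],"claw":1},{"linear":[-0.8,-5.3,0],"delta_rot":[0,0,2.5],"claw":1},{"linear":[-0.8,-5.3,0],"delta_rot":[0,0,2.5],"claw":1},{"linear":[-0.8,-5.3,0],"delta_rot":[0,0,2.5],"claw":1}]'
python3 wm.py w11;python3 - <<'E'
from go import *
rep(*lev(3.52+np.radians(4),.0205,.064))
E
python3 -m creep '[{"linear":[0,12,0],"delta_rot":[0,0,0],"claw":1},{"linear":[0,24,0],"delta_rot":[0,0,0],"claw":1},{"linear":[0,36,0],"delta_rot":[0,0,0],"claw":1},{"linear":[0,60,-35],"delta_rot":[0,0,0],"claw":1},{"linear":[0,70,-75],"delta_rot":[0,0,0],"claw":1}]'
python3 -m creep '[{"linear":[0,0,-15],"delta_rot":[0,0,0],"claw":1},{"linear":[0,0,-15],"delta_rot":[0,0,0],"claw":1},{"linear":[0,0,-15],"delta_rot":[0,0,0],"claw":1}]'
python3 wm.py w12
```

```text
clock: 10.68
eef_pos: [0.4761, 0.0226, 0.0633]
tcp_rot: [3.053, 0.738, 0.0]
contact_force: [0.6, -2.0, 0.7]
grip_width: -0.004
clock: 11.02
eef_pos: [0.473, 0.0274, 0.0633]
tcp_rot: [-3.068, -0.675, -0.0]
contact_force: [-0.1, 0.4, 0.7]
grip_width: -0.002
centre [0.57351858 0.09682468] res 0.001701875017298613
green 1284 px [416.1 195.2] r 0.1564 ang mean 4.4627 min/max 4.329 4.59
red 0
red2 0
orange 1109 px [213.  257.2] r 0.1101 ang mean 3.584 min/max 3.536 3.638
black 1614 px [238.2 279.6] r 0.1551 ang mean 3.623 min/max 2.696 4.187
t 11.0667 p [0.4731 0.0274 0.0633] yaw 0.4329 F [-0.01  0.13 -0.48] g -0.001
linear mm [ 0.1  1.4 -0.7] rot deg [-0.01 -0.01 -0.88]
clock: 11.48
eef_pos: [0.5006, -0.0401, 0.1363]
tcp_rot: [-3.067, -0.668, 0.009]
contact_force: [1.1, -0.7, 1.0]
grip_width: -0.002
clock: 11.73
eef_pos: [0.503, -0.0377, 0.1538]
tcp_rot: [3.068, 0.67, 0.003]
contact_force: [-0.2, -0.3, -0.3]
grip_width: 0.003
centre [0.57297611 0.0967689 ] res 0.0006853560541991635
green 567 px [288.3 170.1] r 0.1561 ang mean 4.4621 min/max 4.332 4.589
red 303 px [156.7 238.1] r 0.166 ang mean 3.524 min/max 3.485 3.559
red2 1
orange 702 px [138.5 210.1] r 0.1174 ang mean 3.5975 min/max 3.545 3.653
black 38 px [174.2 197.5] r 0.1275 ang mean 3.7269 min/max 2.701 5.31
```

View pics/w12.png

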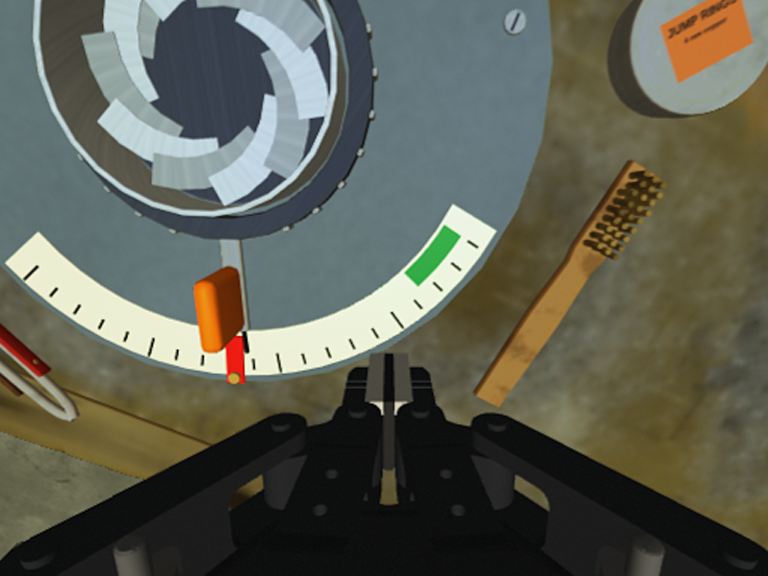

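```bash
cat > z.py <<'E'
import sys
from h import *
n,u,v=sys.argv[1],float(sys.argv[2]),float(sys.argv[3])
d=np.load(n+'.npz');im=d['color'][:,:,::-1]
h=30;u0,v0=int(u-h),int(v-h)
cv2.imwrite(f'pics/{n}z.png',cv2.resize(im[v0:v0+60,u0:u0+60],None,fx=10,fy=10,interpolation=cv2.INTER_NEAREST));print('origin',u0,v0)
E
python3 z.py w12 160 225
```

```text
origin 130 195
```

View pics/w12z.png

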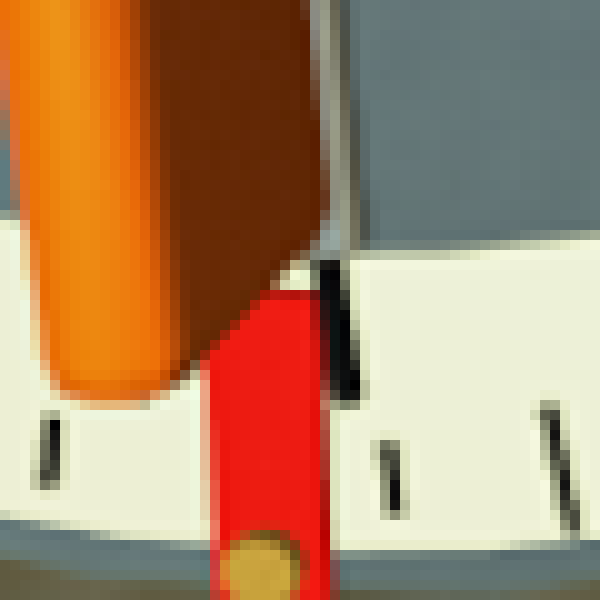

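```bash
cat > ang.py <<'E'
import sys
from go import C
from h import *
n=sys.argv[1];d=np.load(n+'.npz')
for a in sys.argv[2:]:
    u,v,z=map(float,a.split(','));p=ray(d,[u,v],z,d['T'])[0,:2]-C
    print(a,'r',np.hypot(*p).round(4),'ang',np.mod(np.arctan2(p[1],p[0]),2*np.pi).round(4))
E
python3 ang.py w12 164.3,234,.019 162.3,221.5,.019 156,234.5,.016 156,245,.016 155.8,252,.018 150.7,234.5,.016 161.3,234.5,.016
```

```text
164.3,234,.019 r 0.16 ang 3.5776
162.3,221.5,.019 r 0.147 ang 3.5732
156,234.5,.016 r 0.162 ang 3.5199
156,245,.016 r 0.1734 ang 3.5167
155.8,252,.018 r 0.1801 ang 3.5178
150.7,234.5,.016 r 0.1624 ang 3.4877
161.3,234.5,.016 r 0.1619 ang 3.5523
```

Pointer 3.576, tab 3.519: needs 3.3° more clockwise from the last contact pose. Return and finish the push slowly.

```bash
python3 -m creep '[{"linear":[0,-10,15],"delta_rot":[0,0,0],"claw":1},{"linear":[0,-20,40],"delta_rot":[0,0,0],"claw":1},{"linear":[0,-34,65],"delta_rot":[0,0,0],"claw":1},{"linear":[0,-34,90],"delta_rot":[0,0,0],"claw":1},{"linear":[0,-46,90],"delta_rot":[0,0,0],"claw":1}]'
python3 -m creep '[{"linear":[0,-12,0],"delta_rot":[0,0,0],"claw":1},{"linear":[0,-20,0],"delta_rot":[0,0,0],"claw":1},{"linear":[0,-24,0],"delta_rot":[0,0,0],"claw":1},{"linear":[0,-24,0],"delta_rot":[0,0,0],"claw":1},{"linear":[0,-24,0],"delta_rot":[0,0,0],"claw":1}]'
python3 - <<'E'
from go import *
rep([.4731,.0274,.0633],.4329)
E
```

```text
clock: 12.2
eef_pos: [0.478, 0.0046, 0.0573]
tcp_rot: [-3.066, -0.671, 0.016]
contact_force: [-1.5, -0.5, 0.9]
grip_width: -0.004
clock: 12.62
eef_pos: [0.4736, 0.0275, 0.0642]
tcp_rot: [3.067, 0.674, 0.003]
contact_force: [-0.2, -0.1, 0.8]
grip_width: 0.002
t 12.6167 p [0.4736 0.0275 0.0642] yaw 0.4324 F [-0.18 -0.07  0.76] g 0.002
linear mm [-0.6 -0.1  0.9] rot deg [ 0.1  -0.1  -0.03]
```

```bash
python3 -m creep '[{"linear":[-0.4,-2.1,0],"delta_rot":[0,0,1],"claw":1},{"linear":[-0.7,-4.2,0],"delta_rot":[0,0,2],"claw":1},{"linear":[-1,-6.9,0],"delta_rot":[0,0,3.3],"claw":1},{"linear":[-1,-6.9,0],"delta_rot":[0,0,3.3],"claw":1},{"linear":[-1,-6.9,0],"delta_rot":[0,0,3.3],"claw":1}]'
python3 -m creep '[{"linear":[0,12,0],"delta_rot":[0,0,0],"claw":1},{"linear":[0,24,0],"delta_rot":[0,0,0],"claw":1},{"linear":[0,36,0],"delta_rot":[0,0,0],"claw":1},{"linear":[0,60,-35],"delta_rot":[0,0,0],"claw":1},{"linear":[0,70,-75],"delta_rot":[0,0,0],"claw":1}]'
python3 -m creep '[{"linear":[0,0,-35],"delta_rot":[0,0,0],"claw":1},{"linear":[0,0,-35],"delta_rot":[0,0,0],"claw":1},{"linear":[0,0,-35],"delta_rot":[0,0,0],"claw":1},{"linear":[0,0,-35],"delta_rot":[0,0,0],"claw":1}]'
python3 wm.py w13;
```

```text
clock: 13.03
eef_pos: [0.4691, 0.0332, 0.0632]
tcp_rot: [3.086, 0.584, 0.001]
contact_force: [0.1, -0.4, 0.1]
grip_width: 0.003
clock: 13.45
eef_pos: [0.4928, -0.0357, 0.1359]
tcp_rot: [-3.085, -0.579, 0.01]
contact_force: [1.0, -1.3, 0.6]
grip_width: -0.005
clock: 13.78
eef_pos: [0.4943, -0.0329, 0.1723]
tcp_rot: [3.087, 0.582, -0.001]
contact_force: [0.2, -0.4, -0.2]
grip_width: 0.002
centre [0.57303145 0.09673746] res 0.0005649511076558805
green 514 px [293.3 158.5] r 0.1561 ang mean 4.4619 min/max 4.332 4.589
red 253 px [172.5 230.4] r 0.1665 ang mean 3.5219 min/max 3.485 3.558
red2 0
orange 602 px [149.7 201.7] r 0.1175 ang mean 3.5459 min/max 3.494 3.599
black 34 px [207.2 164.1] r 0.1089 ang mean 3.9493 min/max 2.699 5.315
```

View pics/w13.png

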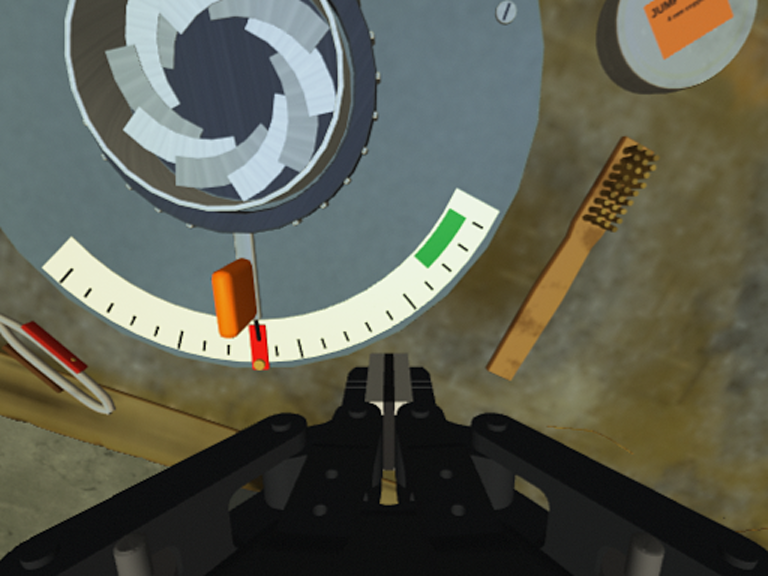

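```bash
python3 z.py w13 172 225
```

```text
origin 142 195
```

View pics/w13z.png

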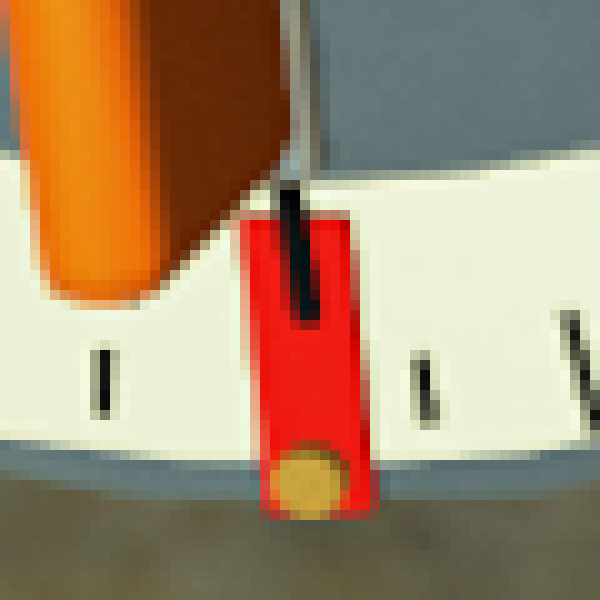

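```bash
python3 ang.py w13 172.3,226,.019 170.5,213.5,.019 171.7,226,.016 170.8,217.5,.016 173.2,243,.016 172.3,242.5,.020;  python3 - <<'E'
from h import *
from cell import bot
d=np.load('w13.npz')
d=bot.read_camera('top');cv2.imwrite('pics/top2.png',d['color'][:,:,::-1])
cv2.imwrite('pics/top2z.png',cv2.resize(d['color'][105:265,130:345,::-1],None,fx=3.6,fy=3.6,interpolation=cv2.INTER_CUBIC))
E
```

```text
172.3,226,.019 r 0.1602 ang 3.5291
170.5,213.5,.019 r 0.1464 ang 3.5259
171.7,226,.016 r 0.1614 ang 3.5191
170.8,217.5,.016 r 0.1519 ang 3.5185
173.2,243,.016 r 0.1809 ang 3.5182
172.3,242.5,.020 r 0.1784 ang 3.5205
```

View pics/top2z.png

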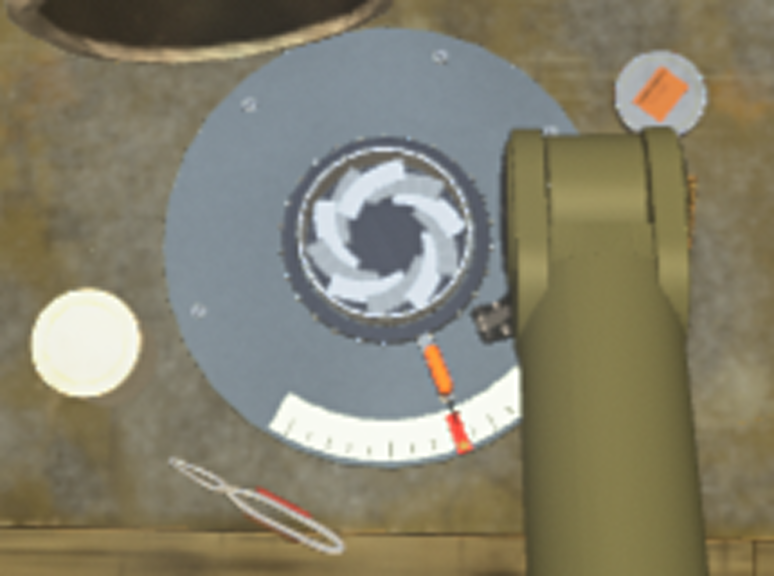

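Pointer on the tab but ~0.009 rad (1.4 mm) short of its middle; nothing else has moved. One small mending nudge of 0.5°.

```bash
python3 -m creep '[{"linear":[0,-10,20],"delta_rot":[0,0,0],"claw":1},{"linear":[0,-20,50],"delta_rot":[0,0,0],"claw":1},{"linear":[0,-34,80],"delta_rot":[0,0,0],"claw":1},{"linear":[0,-34,110],"delta_rot":[0,0,0],"claw":1},{"linear":[0,-44,110],"delta_rot":[0,0,0],"claw":1}]'
python3 -m creep '[{"linear":[0,-10,0],"delta_rot":[0,0,0],"claw":1},{"linear":[0,-18,0],"delta_rot":[0,0,0],"claw":1},{"linear":[0,-22,0],"delta_rot":[0,0,0],"claw":1},{"linear":[0,-24,0],"delta_rot":[0,0,0],"claw":1},{"linear":[0,-24,0],"delta_rot":[0,0,0],"claw":1}]'
python3 - <<'E'
from go import *
rep([.4691,.0332,.0632],.374)
E
```

```text
clock: 14.3
eef_pos: [0.473, 0.0086, 0.0565]
tcp_rot: [-3.083, -0.583, 0.019]
contact_force: [-1.3, -1.1, -0.8]
grip_width: 0.0
clock: 14.72
eef_pos: [0.4706, 0.032, 0.0641]
tcp_rot: [3.085, 0.586, 0.004]
contact_force: [-0.1, 0.3, -0.2]
grip_width: -0.003
t 14.7167 p [0.4706 0.032  0.0641] yaw 0.3752 F [-0.09  0.34 -0.16] g -0.003
linear mm [-0.9 -1.7  0.9] rot deg [ 0.1  -0.12  0.07]
```

```bash
python3 -m creep '[{"linear":[-0.2,-1,0],"delta_rot":[0,0,0.2],"claw":1},{"linear":[-0.3,-2,0],"delta_rot":[0,0,0.4],"claw":1},{"linear":[-0.3,-3.1,0],"delta_rot":[0,0,0.5],"claw":1},{"linear":[-0.3,-3.1,0],"delta_rot":[0,0,0.5],"claw":1},{"linear":[-0.3,-3.1,0],"delta_rot":[0,0,0.5],"claw":1}]'
python3 -m creep '[{"linear":[0,12,0],"delta_rot":[0,0,0],"claw":1},{"linear":[0,24,0],"delta_rot":[0,0,0],"claw":1},{"linear":[0,36,0],"delta_rot":[0,0,0],"claw":1},{"linear":[0,60,-35],"delta_rot":[0,0,0],"claw":1},{"linear":[0,70,-75],"delta_rot":[0,0,0],"claw":1}]'
python3 -m creep '[{"linear":[0,0,-35],"delta_rot":[0,0,0],"claw":1},{"linear":[0,0,-35],"delta_rot":[0,0,0],"claw":1},{"linear":[0,0,-35],"delta_rot":[0,0,0],"claw":1},{"linear":[0,0,-35],"delta_rot":[0,0,0],"claw":1}]'
python3 wm.py w14;python3 z.py w14 172 225
```

```text
clock: 15.13
eef_pos: [0.4685, 0.034, 0.0629]
tcp_rot: [3.089, 0.57, 0.001]
contact_force: [-0.1, -0.6, 0.2]
grip_width: 0.002
clock: 15.55
eef_pos: [0.4915, -0.0347, 0.1356]
tcp_rot: [-3.088, -0.566, 0.01]
contact_force: [1.6, -1.1, 0.0]
grip_width: -0.001
clock: 15.88
eef_pos: [0.493, -0.0321, 0.172]
tcp_rot: [3.09, 0.569, -0.001]
contact_force: [-0.5, 0.1, -0.4]
grip_width: -0.0
centre [0.57303995 0.09670328] res 0.0005486881611693284
green 518 px [294.4 157.3] r 0.1561 ang mean 4.4623 min/max 4.332 4.59
red 255 px [174.1 230.2] r 0.1663 ang mean 3.5229 min/max 3.484 3.559
red2 0
orange 604 px [150.1 201.7] r 0.1176 ang mean 3.5386 min/max 3.486 3.594
black 32 px [200.8 165.4] r 0.108 ang mean 3.8891 min/max 2.699 5.314
origin 142 195
```

View pics/w14z.png

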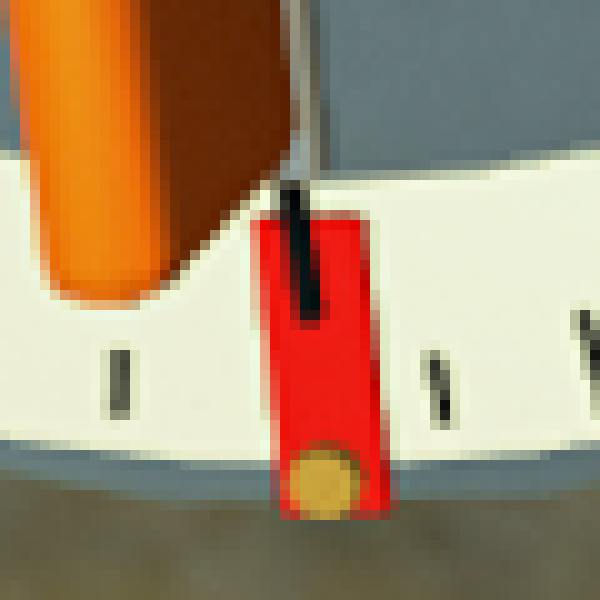

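```bash
python3 ang.py w14 172.5,226,.019 170.8,213.5,.019 173.3,226,.016 174.7,243,.016 173.8,242.7,.020; python3 - <<'E'
from go import *
rep([.49,-.1,.25],.37)
E
```

```text
172.5,226,.019 r 0.1602 ang 3.5211
170.8,213.5,.019 r 0.1465 ang 3.5186
173.3,226,.016 r 0.1614 ang 3.5202
174.7,243,.016 r 0.1809 ang 3.5178
173.8,242.7,.020 r 0.1787 ang 3.52
t 15.9333 p [ 0.4925 -0.0317  0.1713] yaw 0.3648 F [-1.09  0.14 -1.21] g -0.003
linear mm [-26.8  62.8 -78.7] rot deg [-0.06  0.11 -0.3 ]
```

```bash
python3 -c "
from cell import bot
print(bot.finish_job())"
```

```text
the job is handed in; nothing more can be done
None
```

The damper is set: the pointer lies on the middle of the red tab, and I have handed the job in at about 16 s.

- **Open zone:** with the fingers shut, I pushed the flat side of the paddle round to about lever value 1.80. The view from above showed the pointer inside the green zone.
- **Back to the tab:** I lifted over the lever and pushed back from the other side. The first stop was about 1.4 mm short of the tab's middle, so I added a 0.5° nudge.
- **Last check:** the wrist camera put the pointer tip at 3.521 rad and the tab's middle at about 3.519 rad from +x. That agrees to about 0.3 mm at the pointer.
- **Tab and surroundings:** every clear view of the tab put it at 3.52 rad, so it did not move. In the last top picture the jar, tin and tweezers were where they started. The arm hid most of the brush there, but the fingers never went near it.
- **Forces and clearance:** forces read after each move stayed around 2 N. At hand-in the gripper was well clear of everything.

My quick orange-paddle measurement read slightly differently (3.539 rad), because it mixes the paddle's top and side. I relied on the pointer itself.

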